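# Turn a brittle tile over against the drying grid

## Robot

A 6-joint arm with a two-finger parallel gripper is mounted at the origin on the work surface. World frame = base frame: x ahead of the robot, y to its left, z up, the work surface at z = 0. Lengths are in m, angles in degrees, forces in N, time in s.
With the tool pointing down it reaches from about 0.375 to 0.9 m from the base axis. Payload 3.1 kg.
Tool frame: the origin (TCP) lies at the centre of the arm's flange, where the gripper is bolted on; the fingertips stand 182 mm ahead of it and the grasp point (between the pads) lies 164 mm ahead of it; x points along the fingers, z is the direction in which the jaws open and shut, and the axes are right-handed (so a half turn about x gives the same grasp; the last joint's range is limited). The gripper opens to 87 mm and grips with 3 to 60 N. Pads are 19 mm wide; open, the fingers measure 117 mm over their backs; the gripper's body (75 mm by 190 mm) begins 51 mm behind the grasp point.
Start: joints at [53.256, 30.224, 82.088, -0, 67.689, -10.227], TCP at [0.279, 0.559, 0.405] pointing down, gripper open.
Joint ranges: [-176.69, 176.69], [-43.24, 126.21], [12.49, 139.97], [-82, 262], [0, 151.66], [-163.58, 163.58]. Speed limits (degrees/s): [159.86, 159.86, 180, 180, 180, 180].

## Interface

Orientations are given as a 3x3 rotation matrix whose columns are the frame's x, y, z axes.
In Python, from rig import bot gives the robot as it stands.
- The arm moves only by the shell command python3 -m crank 'ROWS' [OPENING]. ROWS is JSON, a list of rows, each an object with "offset": the shift along the tool's x, y, z in m, a list of three; "spin": the turn about the tool's x in rad. A call has 1 to 12 rows; each row shifts and turns the commanded pose from where the row before left it, along the tool's axes as they then stand; what a row does not reach is not made up. A row lasts 1/10 s, in which the tool goes at most 50 mm and 8.59 degrees, less where a joint would pass 70% of its speed; a pose out of reach is approached as far as the arm can. A call is refused whole if a number of a shift passes 0.05 or a number of a turn 0.15, either way. A call with a gripper value outside its range is refused whole. OPENING is the finger opening in m, from 0 to 0.087, set as the call begins (- or left out, the last holds). The fingers move at their own pace and stop on an object; the grip force is fixed at half the most. Time passes only in rows, so rows that do not move let the fingers close. It gives the time, the measured TCP pose, the force and the opening at its end, in the units of the state.
- bot.read_state(): the state, without advancing time (a new reading comes with each control period).
- bot.capture(name): name is "scene" or "top" or "wrist"; returns a dict with "pixels" (480x640x3 uint8, blue, green, red), "depth" (480x640 float32, m along the optical axis (not along the pixel's ray), 0 where there is no reading), "K" (3x3 intrinsics, pixels), "world_to_cam" (4x4, takes a point from world to camera coordinates). Camera axes: x right, y up, looking along -z (the intrinsics and any distortion apply to the point x, -y, -z); pixel columns grow to the right and rows downward; lengths in m; the calibration is good to about 2 mm. A picture is of the moment at which its call begins.
- bot.hand_in(): hands the job in, once; it reports no verdict.
Trained networks look in a picture, given as the dict that the camera call returned (one of the last four; its "shot" number tells which), for a name from the list of things; names that differ only in an ending like _2 or _b are one class to them, and where a whole thing is asked for, a point or a joint stands for the part that bears it (a point fixed in the world has none). Each returns a list of dicts, best first, with "p" (0 to 1); they miss things now and then, are a little off and sometimes report something else, mostly with a low value. They report only what shows in the picture. A call takes as long as a camera call. They do not tell look-alikes from the thing itself.
- bot.regions_of(label, picture): "region" (480x640 bool, what is visible of it) and "extent" ([centre column, centre row, width, height] in pixels, round what is visible of it).
The state is a dict: "time_s": time; "joint_positions": joint angles; "qvel": joint speeds; "tau": joint torques, N m; "position": TCP position; "tcp_rot": TCP orientation; "force": force on the tool from outside, world axes, zero at the start; "moment": the same for the moment, N m; "opening": opening from 0.0 (shut) to 1.0 (fully open).
Only numpy, scipy, OpenCV 4.12 (cv2) and the standard library are available. Lean on these libraries where they do the work, as an engineer would, in place of code of your own. Each camera call takes 0.05 s, during which the arm holds its last target.

## Task

The cashew brittle tile on the marble must dry with its cream wafer side up. Using only the outside of the fingers, push it against the near edge of the white drying grid until it tips up and flips over onto the grid, then push it on until all of it lies on the grid, wafer side up. Do not pick the tile up or carry it, and leave the two tiles already turned and everything else where they are.

Things in the scene. Friction and masses are not known exactly. Their poses are not given: they have to be found in the camera images.
- tile: Loose rigid tile, 92 x 92 x 10 mm, about 110 g: amber with nuts on top, cream wafer below. Origin: centre of the wafer face (underside at the start); z from wafer to nuts (up at the start), x, y along its sides. Starts flat on the marble before the grid, x within 0.25 rad of the station's x. Fingers that press its near edge to the grid at about 10 N and rise in an arc take that edge up by friction.
- corner0 (a point): Corner of the tile at its +x +y, at mid thickness.
- corner1 (a point): Corner of the tile at its +x -y, at mid thickness.
- corner2 (a point): Corner of the tile at its -x +y, at mid thickness.
- corner3 (a point): Corner of the tile at its -x -y, at mid thickness.
- station: Fixed marble slab, 20 mm high, 330 mm along x and 430 mm along y, that lies on the bench and carries the white slotted drying grid. Origin: on the bench below the middle of the grid's near edge; x points away from the robot across the grid, y along the grid's edge, z up. The marble reaches 170 mm in front (-x) of the grid's edge.
- grid_edge (a point): Middle of the top of the grid's near edge, 34 mm above the bench; axes as the station's. The grid is a flat white plate, 400 mm along y, 14 mm above the marble, with an upright near side that serves as the wall; an upright tile leant 20 degrees over it falls onto the grid. Its flat top reaches 140 mm in x, to a white rail 12 mm high along its far side.
- turned_left: A tile of the same size already turned, cream side up on the grid, about 143 mm to +y of the grid's middle; leave it. Origin: centre of its underside.
- turned_right: A tile of the same size already turned, cream side up on the grid, about 143 mm to -y of the grid's middle; leave it. Origin: centre of its underside.
- shaker: Amber glass shaker, 44 mm across, 85 mm tall, on the marble at the +y side; leave it. Origin: centre of its underside.
- cutter: Steel round block, 48 mm across, 45 mm tall, on the marble at the -y side; leave it. Origin: centre of its underside.
- funnel: Clear funnel standing mouth down on the bench to the right, 110 mm across, 100 mm tall; leave it. Origin: centre of its underside.
- cashew_jar: Jar of nuts with a blue cap, 80 mm across, 130 mm tall, on the bench at the far right; leave it. Origin: centre of its underside.
- spatula: Spatula, 240 mm long, lying on the bench to the left; leave it.
Not all that is in view belongs to the job. Leave any black look-alike of the tile alone.

How it is judged (in metres and radians):
On the way:
1. the tile stands up steeply (more than about 60 degrees) with its lower edge low down at the grid's near edge (angle between tile's own z axis and vertical between 1 and 2 rad and ((height (world z) of corner0 below 0.045 m and x of corner0 in the frame of grid_edge between -0.03 and 0.03 m) or (height (world z) of corner1 below 0.045 m and x of corner1 in the frame of grid_edge between -0.03 and 0.03 m) or (height (world z) of corner2 below 0.045 m and x of corner2 in the frame of grid_edge between -0.03 and 0.03 m) or (height (world z) of corner3 below 0.045 m and x of corner3 in the frame of grid_edge between -0.03 and 0.03 m))), for 0.05 s.
At the end, for the whole second after the job is handed in: The tile lies flat on the grid, wafer side up (within 5 degrees), at rest; all four corners are over the grid's top (2 mm overhang allowed); the turned tiles are within 12 mm, the shaker and cutter within 15 mm and the funnel, jar and spatula within 20 mm of where they started (angle between tile's own z axis and vertical above 3.05 rad and linear speed of tile below 0.01 m/s and height (world z) of tile between 0.041 and 0.048 m and x of corner0 in the frame of grid_edge between -0.002 and 0.143 m and x of corner1 in the frame of grid_edge between -0.002 and 0.143 m and x of corner2 in the frame of grid_edge between -0.002 and 0.143 m and x of corner3 in the frame of grid_edge between -0.002 and 0.143 m and distance of each of turned_left, turned_right from where it was at the start of the episode below 0.012 m and distance of each of shaker, cutter from where it was at the start of the episode below 0.015 m and distance of each of funnel, cashew_jar, spatula from where it was at the start of the episode below 0.02 m); the robot touches nothing.
It fails at once if the tile is lifted: all four corners are more than 26 mm above the grid's top (height (world z) of each of corner0, corner1, corner2, corner3 above 0.06 m).
It fails at once if the tile is carried over the marble: all four corners more than 28 mm above the marble while its middle is in front of the grid (height (world z) of each of corner0, corner1, corner2, corner3 above 0.048 m and x of tile in the frame of grid_edge below -0.015 m).
It fails at once if a tile already turned is shoved (more than 20 mm) (distance of any of turned_left, turned_right from where it was at the start of the episode above 0.02 m).
It fails at once if another thing is knocked away (more than 30 mm) (distance of any of shaker, cutter, funnel, cashew_jar, spatula from where it was at the start of the episode above 0.03 m).
It also fails if it takes over 64 s, if anything falls off the work surface, if the arm or the gripper's body presses on something with over 40 N, if the wrist force passes 120 N, or if a joint passes its speed limit or range.

## Working session

There is one attempt and no reset: what is moved stays moved. The work goes in short steps, Python scripts to look and compute and a shell command to move; the robot and the scene stay as the last step left them, time stands still between calls to the robot, and variables do not carry over. Pictures are saved under pics/ and viewed, and the job is handed in when it is done.

```bash
ls; mkdir -p pics
cat > h.py <<'E'
import numpy as np, cv2
from rig import bot
def world(pic,mask=None):
    K=pic["K"];d=pic["depth"];T=np.linalg.inv(pic["world_to_cam"])
    v,u=np.mgrid[0:480,0:640]
    x=(u-K[0,2])/K[0,0]*d; y=(v-K[1,2])/K[1,1]*d
    P=np.stack([x,-y,-d,np.ones_like(d)],-1)@T.T
    return P[...,:3]
def proj(pic,p):
    c=pic["world_to_cam"]@np.append(p,1); K=pic["K"]
    return K[0,0]*c[0]/-c[2]+K[0,2], K[1,1]*-c[1]/-c[2]+K[1,2]
E
python3 - <<'E'
from h import *
s=bot.read_state(); print(s)
for n in ["scene","top","wrist"]:
    p=bot.capture(n); cv2.imwrite(f"pics/{n}0.png",p["pixels"]); print(n,[k for k in p],p["K"].tolist())
    for l in ["tile","station","turned_left","turned_right","shaker","cutter","funnel","cashew_jar","spatula"]:
        r=bot.regions_of(l,p); W=world(p)
        for q in r[:3]:
            m=q["region"]&(p["depth"]>0); print(l,round(q["p"],2),np.round(q["extent"],0),np.round(np.median(W[m],0),3) if m.any() else None)
E
```

```text
pics
{'time_s': 0.0, 'joint_positions': array([ 5.32559830e+01,  3.02784884e+01,  8.21575212e+01,  3.43273114e-04,
        6.76881663e+01, -1.02264224e+01]), 'qvel': array([ 0.00987328,  0.09094979,  0.066531  ,  0.00252323, -0.06111018,
       -0.00919188]), 'tau': array([ 6.09532599e-04, -4.40040600e+01, -1.76594442e+01,  6.33005239e-02,
        5.83419052e-02, -1.68574493e-04]), 'position': array([0.27879734, 0.55898137, 0.40377002]), 'tcp_rot': array([[-1.30099596e-03, -8.94796027e-01,  4.46473266e-01],
       [-1.73335944e-03,  4.46474991e-01,  8.94794433e-01],
       [-9.99997651e-01,  3.90225290e-04, -2.13186530e-03]]), 'force': array([-0.86640079,  0.41748177,  0.55450422]), 'moment': array([ 0.00337421,  0.01885063, -0.01901231]), 'opening': 0.9972538602152706}
scene ['pixels', 'depth', 'K', 'world_to_cam', 'shot'] [[477.56296382690766, 0.0, 324.96121689252453], [0.0, 477.56296382690766, 244.40945875308196], [0.0, 0.0, 1.0]]
tile 0.89 [326. 181.  44.  39.] [ 0.305 -0.169  0.011]
tile 0.87 [368. 252.  38.  39.] [ 0.513 -0.01   0.031]
tile 0.58 [268. 178.  32.  28.] [ 0.331 -0
[... 1241 characters left out ...]
.  45.] [ 0.509 -0.013  0.03 ]
shaker 0.7 [367. 242.  25.  18.] [ 0.5   -0.201  0.065]
shaker 0.57 [198. 256.  32.  24.] [0.467 0.146 0.103]
cutter 0.85 [365. 242.  26.  22.] [ 0.5   -0.2    0.065]
funnel 0.8 [491. 280.  51.  53.] [ 0.419 -0.469  0.036]
cashew_jar 0.83 [450. 197.  49.  46.] [ 0.583 -0.364  0.128]
spatula 0.76 [117. 292.  67.  97.] [0.427 0.368 0.004]
spatula 0.4 [212. 180.  45.  50.] [0.636 0.14  0.044]
spatula 0.27 [276. 203. 209. 171.] [ 0.582 -0.007  0.022]
wrist ['pixels', 'depth', 'K', 'world_to_cam', 'shot'] [[332.8480904811185, 0.0, 325.64003738623524], [0.0, 332.8480904811185, 235.5145032573946], [0.0, 0.0, 1.0]]
spatula 0.72 [259. 361.  80.  40.] [0.431 0.387 0.003]
```

View pics/scene0.png

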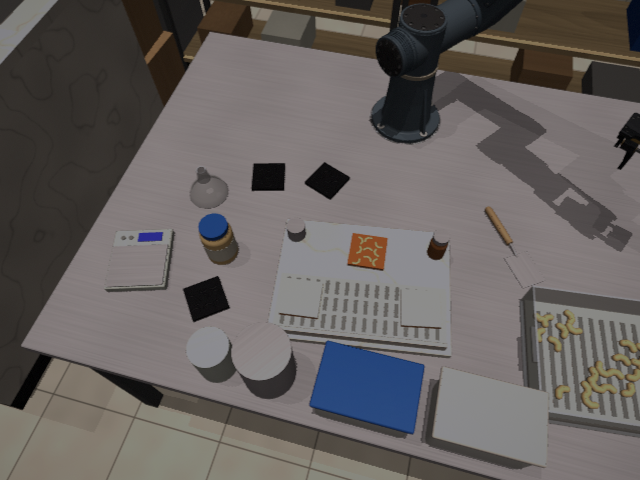

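View pics/top0.png

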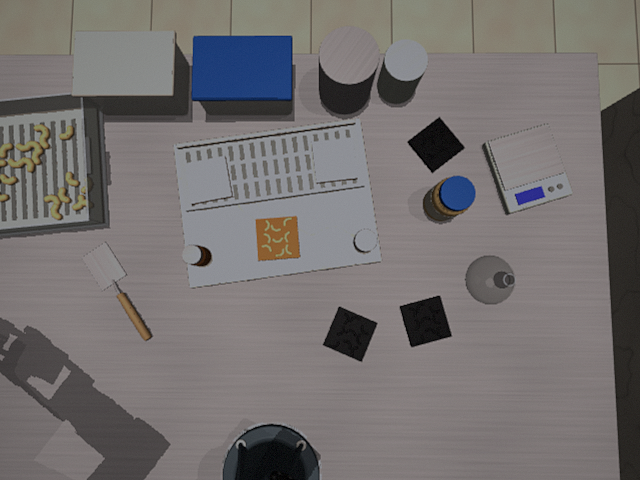

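Run:
```python
from h import *
for n in ["top","scene"]:
    p=bot.capture(n); W=world(p)
    img=p["pixels"]
    # height bands
    z=W[...,2]; x=W[...,0]; y=W[...,1]
    r=bot.regions_of("tile",p)
    for q in r:
        m=q["region"]&(p["depth"]>0)
        c=np.median(W[m],0)
        if abs(c[0]-.51)<.05 and abs(c[1])<.06:
            m&=abs(z-.03)<.004
            pts=np.argwhere(m); xy=W[m][:,:2].astype(np.float32)
            rc=cv2.minAreaRect(xy*1000); print(n,"tile rect",rc, np.median(z[m]))
    for l in ["turned_left","turned_right"]:
        q=bot.regions_of(l,p)[0]; m=q["region"]&(abs(z-.044)<.004)
        print(l,cv2.minAreaRect((W[m][:,:2]*1000).astype(np.float32)))
    g=(abs(z-.034)<.0035)&(abs(y)<.25)&(x>.5)&(x<.8)
    print("grid z",np.median(z[g]),g.sum())
    # grid near edge
    # white mask
    hsv=cv2.cvtColor(img,cv2.COLOR_BGR2HSV)
    gg=g&(z>.031)
    print("grid rect",cv2.minAreaRect((W[gg][:,:2]*1000).astype(np.float32)))
    mm=(abs(z-.02)<.003)&(abs(y)<.25)&(x>.35)&(x<.8)
    print("marble rect",cv2.minAreaRect((W[mm][:,:2]*1000).astype(np.float32)), np.median(z[mm]))
    dbg=img.copy(); dbg[gg]=(0,255,0); dbg[mm]=(255,0,0)
    c=dbg[130:330,150:400] if n=="top" else dbg[170:370,240:490]
    c2=img[130:330,150:400] if n=="top" else img[170:370,240:490]
    cv2.imwrite(f"pics/{n}_dbg.png",np.hstack([cv2.resize(c,(400,320)),cv2.resize(c2,(400,320))]))
    cv2.imwrite(f"pics/{n}_crop.png",cv2.resize(c2,(750,600),interpolation=cv2.INTER_CUBIC))
print(bot.read_state()["time_s"])
```

```text
top tile rect ((508.8146057128906, -12.121612548828125), (92.01226043701172, 91.74226379394531), 4.8393988609313965) 0.029852605756784445
turned_left ((635.8905029296875, 141.25450134277344), (93.17094421386719, 92.47662353515625), 11.053467750549316)
turned_right ((680.4360961914062, -137.31353759765625), (93.25558471679688, 92.29238891601562), 6.66796350479126)
grid z 0.0337491164917984 7972
grid rect ((649.4126586914062, 23.060546875), (298.88641357421875, 450.710205078125), 0.3217431902885437)
marble rect ((626.7404174804688, 3.0798187255859375), (401.6389465332031, 438.9851989746094), 8.178023338317871) 0.019843369949417766
scene tile rect ((508.93060302734375, -10.347709655761719), (94.7728271484375, 91.63768005371094), 5.061739444732666) 0.03058581130750615
turned_left ((636.048095703125, 142.87838745117188), (94.53181457519531, 92.56073760986328), 10.858038902282715)
turned_right ((680.7210693359375, -135.430419921875), (94.74198150634766, 92.23878479003906), 6.68109655380249)
grid z 0.03429398812916018 6157
grid rect ((639.244873046875, -6.1930999755859375), (445.9047546386719, 282.4559020996094), 85.07369995117188)
marble rect ((592.8026123046875, -4.7608642578125), (332.004638671875, 429.959716796875), 8.061071395874023) 0.02032325694868553
1.9
```

The amber tile sits at (278,238) in the top view. The black squares at (350,333), (426,321) and (436,145) are look-alikes, so I'll leave them alone. Next I'll get an exact fit of the grid's edge.

Run:
```python
from h import *
for n in ["top","scene"]:
    p=bot.capture(n); W=world(p)
    a=np.deg2rad(8.06); o=np.array([.5978,-.0041])
    R=np.array([[np.cos(a),np.sin(a)],[-np.sin(a),np.cos(a)]])
    L=(W[...,:2]-o)@R.T; z=W[...,2]
    hi=(abs(z-.034)<.003); lo=abs(z-.020)<.003
    E=[]
    for yb in np.arange(-.19,.19,.01):
        s=(abs(L[...,1]-yb)<.005)&(abs(L[...,0])<.03)
        h=L[...,0][s&hi]; l=L[...,0][s&lo]
        if len(h) and len(l): E.append((yb,h.min(),l.max()))
    E=np.array(E)
    hh=np.median(E[:,1]); 
    for k in (1,2):
        f=np.polyfit(E[:,0],E[:,k],1); print(n,k,"slope deg",np.rad2deg(f[0]),"x0",f[1],"std",np.std(E[:,k]-np.polyval(f,E[:,0])))
    t=(abs(L[...,0]+.089)<.055)&(abs(L[...,1]-.005)<.055)&(abs(z-.03)<.003)
    print("tile in station",cv2.minAreaRect((L[t]*1000).astype(np.float32)),L[t].min(0),L[t].max(0))
```

```text
top 1 slope deg -0.10069386654644615 x0 -0.0011965573616513736 std 0.0004462722755053125
top 2 slope deg -0.11710979437795992 x0 -0.0010051423050226836 std 0.0004338310203726977
tile in station ((-89.24519348144531, 4.649654388427734), (91.57660675048828, 91.79956817626953), 86.56509399414062) [-0.13676338 -0.0431581 ] [-0.04117299  0.05299007]
scene 1 slope deg -0.11787590521332585 x0 -0.0007861488870955114 std 0.0008378098038008337
scene 2 slope deg -0.12018497592533064 x0 -0.008338748501829675 std 0.0008493163865692058
tile in station ((-88.02682495117188, 6.576450347900391), (91.58424377441406, 95.2889175415039), 86.00048828125) [-0.13830699 -0.0409337 ] [-0.03832518  0.05340592]
```

View pics/scene_crop.png

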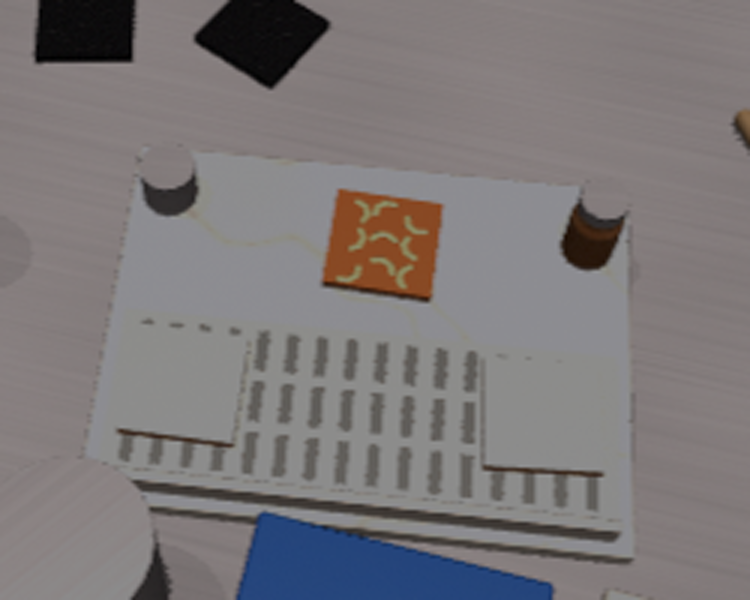

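```bash
cat >> h.py <<'E'
A=np.deg2rad(8.17); O=np.array([.5968,-.0042])
SX=np.array([np.cos(A),np.sin(A),0]); SY=np.array([-np.sin(A),np.cos(A),0])
def st(q):
    q=np.asarray(q); return np.array([(q[:2]-O)@SX[:2],(q[:2]-O)@SY[:2],q[2]])
def show(target=None):
    s=bot.read_state(); R=s["tcp_rot"]; tip=s["position"]+.182*R[:,0]
    print("t",round(s["time_s"],2),"tip st mm",np.round(st(tip)*1000,1),"tilt",np.round(np.rad2deg(R[:2,0]),2),"F st",np.round([s["force"]@SX,s["force"]@SY,s["force"][2]],1),"open",round(s["opening"]*87,1))
    print("yaw err deg (need spin -)",round(np.rad2deg(np.arctan2(R[:,2]@SX,R[:,2]@SY)),2), "J",np.round(s["joint_positions"],0))
    if target is not None:
        d=(np.array(target)/1000-st(tip)); w=d[0]*SX+d[1]*SY+d[2]*np.array([0,0,1]); print("tool offset now mm",np.round(R.T@w*1000,1))
E
python3 -c "
from h import *
show((-175,5,150))"
```

```text
t 2.0 tip st mm [-234.5  602.9  222.7] tilt [-0. -0.] F st [ 0.9 -0.8 -0. ] open 86.6
yaw err deg (need spin -) 34.69 J [ 53.  30.  82.  -0.  68. -10.]
tool offset now mm [  72.8 -389.2 -457.8]
```

```bash
python3 -m crank '[{"offset":[0,0,-0.02],"spin":-0.121},{"offset":[0,0,-0.02],"spin":-0.121},{"offset":[0,0,-0.02],"spin":-0.121},{"offset":[0,0,-0.02],"spin":-0.121},{"offset":[0,0,-0.02],"spin":-0.121},{"offset":[0,0,-0.03],"spin":0},{"offset":[0,0,-0.03],"spin":0},{"offset":[0,0,-0.03],"spin":0}]' 0.05; python3 -c "
from h import *
show((-175,5,150))"
```

```text
time_s: 2.8
position: [0.2701, 0.373, 0.4049]
tcp_rot: [[0.001, -0.99, -0.142], [0.0, -0.142, 0.99], [-1.0, -0.001, 0.0]]
force: [-0.7, -0.2, 0.5]
opening: 0.577
t 2.8 tip st mm [-269.6  419.8  222.9] tilt [0.03 0.02] F st [-0.7 -0.1  0.5] open 50.2
yaw err deg (need spin -) -0.01 J [ 40.  18. 105.  -0.  57. -58.]
tool offset now mm [  72.9  -94.5 -414.9]
```

```bash
python3 -m crank '[{"offset":[0,-0.02,-0.04],"spin":0},{"offset":[0,-0.02,-0.04],"spin":0},{"offset":[0,-0.02,-0.04],"spin":0},{"offset":[0,-0.02,-0.04],"spin":0},{"offset":[0,-0.012,-0.04],"spin":0},{"offset":[0,0,-0.04],"spin":0},{"offset":[0,0,-0.04],"spin":0},{"offset":[0.02,0,-0.04],"spin":0},{"offset":[0.02,0,-0.04],"spin":0},{"offset":[0.02,0,-0.04],"spin":0},{"offset":[0.012,0,-0.012],"spin":0},{"offset":[0,0,0],"spin":0}]' ; python3 -c "
from h import *
show((-175,5,24))"
```

```text
time_s: 4.0
position: [0.4199, -0.0226, 0.3317]
tcp_rot: [[-0.002, -0.99, -0.138], [0.001, -0.138, 0.99], [-1.0, 0.002, 0.001]]
force: [-0.8, -0.5, 0.5]
opening: 0.574
t 4.0 tip st mm [-178.     7.1  149.7] tilt [-0.12  0.03] F st [-0.9 -0.4  0.5] open 50.0
yaw err deg (need spin -) 0.25 J [ -18.   22.  115.   -0.   43. -116.]
tool offset now mm [125.7  -3.3  -2.2]
```

```bash
python3 -m crank '[{"offset":[0.04,0,-0.001],"spin":0},{"offset":[0.04,0,-0.001],"spin":0},{"offset":[0.03,0,0],"spin":0},{"offset":[0.016,0,0],"spin":0},{"offset":[0,0,0],"spin":0},{"offset":[0,0,0],"spin":0}]' ; python3 -c "
from h import *
show((-175,5,24))
p=bot.capture('top'); cv2.imwrite('pics/t1.png',cv2.resize(p['pixels'][130:330,150:400],(750,600)))
p=bot.capture('wrist'); cv2.imwrite('pics/w1.png',p['pixels'])
"
```

```text
time_s: 4.6
position: [0.4202, -0.0221, 0.2073]
tcp_rot: [[0.0, -0.99, -0.143], [-0.0, -0.143, 0.99], [-1.0, -0.0, -0.0]]
force: [-0.1, -0.5, 0.3]
opening: 0.579
t 4.6 tip st mm [-177.3    7.4   25.3] tilt [ 0.02 -0.  ] F st [-0.2 -0.5  0.3] open 50.3
yaw err deg (need spin -) -0.04 J [ -18.   38.  120.    0.   22. -117.]
tool offset now mm [ 1.3 -2.3 -2.4]
```

View pics/w1.png

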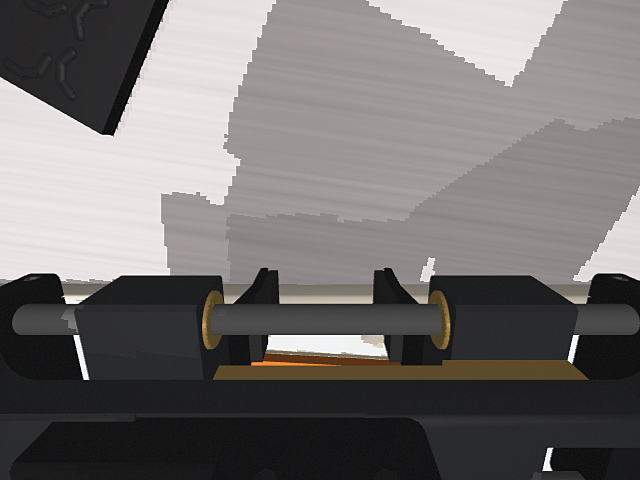

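View pics/t1.png

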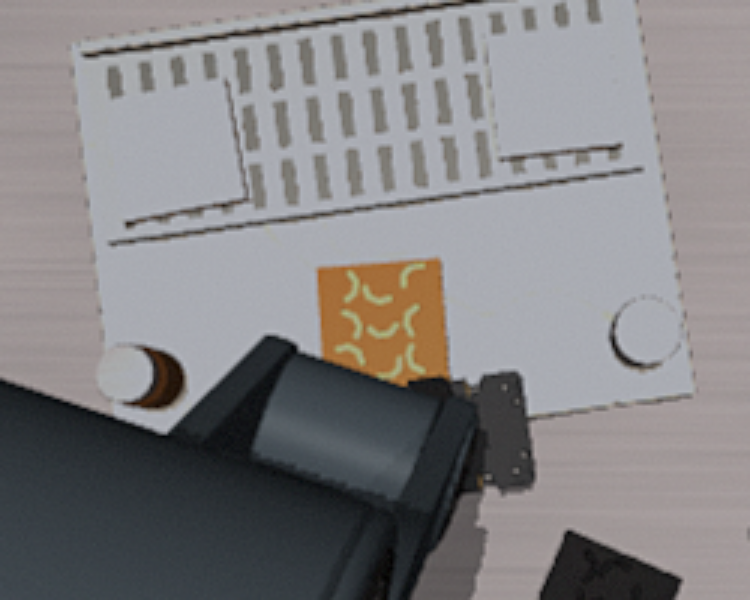

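```bash
python3 -m crank '[{"offset":[0.001,-0.01,-0.002],"spin":0},{"offset":[0,-0.01,0],"spin":0},{"offset":[0,-0.007,0],"spin":0},{"offset":[0,-0.005,0],"spin":0},{"offset":[0,-0.005,0],"spin":0},{"offset":[0,-0.005,0],"spin":0},{"offset":[0,-0.005,0],"spin":0},{"offset":[0,-0.005,0],"spin":0},{"offset":[0,-0.005,0],"spin":0},{"offset":[0,-0.005,0],"spin":0},{"offset":[0,-0.005,0],"spin":0},{"offset":[0,0,0],"spin":0}]' ; python3 -c "
from h import *
show((-101.5,5,24))
"; python3 -m crank '[{"offset":[0,-0.002,0],"spin":0},{"offset":[0,-0.002,0],"spin":0},{"offset":[0,-0.002,0],"spin":0},{"offset":[0,0,0],"spin":0}]' ; python3 -c "
from h import *
show((-101.5,5,24))
p=bot.capture('top'); cv2.imwrite('pics/t2.png',cv2.resize(p['pixels'][130:330,150:400],(750,600)))
"
```

```text
time_s: 5.9
position: [0.4876, -0.0153, 0.2058]
tcp_rot: [[0.002, -0.99, -0.142], [-0.0, -0.142, 0.99], [-1.0, -0.002, -0.001]]
force: [0.5, -0.6, 0.1]
opening: 0.572
t 5.9 tip st mm [-109.4    4.4   23.8] tilt [ 0.12 -0.03] F st [ 0.4 -0.7  0.1] open 49.8
yaw err deg (need spin -) 0.01 J [ -15.   40.  110.    0.   30. -113.]
tool offset now mm [-0.2 -7.9  0.6]
time_s: 6.3
position: [0.4927, -0.0144, 0.2058]
tcp_rot: [[0.001, -0.99, -0.142], [-0.0, -0.142, 0.99], [-1.0, -0.001, -0.0]]
force: [-0.2, -1.3, 0.4]
opening: 0.569
t 6.3 tip st mm [-104.4    4.6   23.8] tilt [ 0.03 -0.01] F st [-0.3 -1.3  0.4] open 49.5
yaw err deg (need spin -) 0.03 J [ -15.   40.  109.    0.   31. -113.]
tool offset now mm [-0.2 -2.9  0.4]
```

View pics/t2.png

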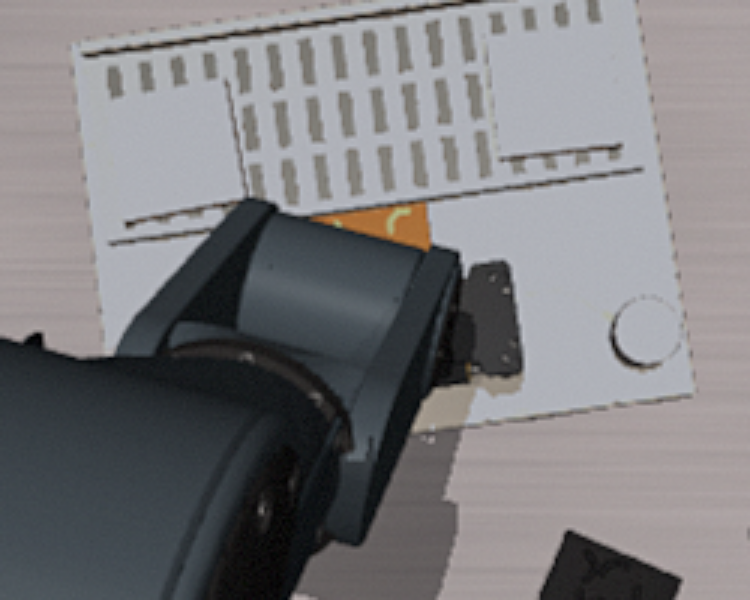

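Tile front edge is about to reach the wall (around (370,205)). I'll press gently until the force rises.

```bash
for i in 1; do python3 -m crank '[{"offset":[0,-0.002,0],"spin":0},{"offset":[0,-0.001,0],"spin":0},{"offset":[0,0,0],"spin":0}]'; python3 -c "
from h import *
show()
"; python3 -m crank '[{"offset":[0,-0.001,0],"spin":0},{"offset":[0,-0.001,0],"spin":0},{"offset":[0,0,0],"spin":0}]' ; python3 -c "
from h import *
show()
";done
```

```text
time_s: 6.65
position: [0.4953, -0.014, 0.2057]
tcp_rot: [[-0.001, -0.99, -0.142], [0.0, -0.142, 0.99], [-1.0, 0.001, 0.0]]
force: [-1.4, 0.5, 1.4]
opening: 0.573
t 6.65 tip st mm [-102.     4.8   23.7] tilt [-0.05  0.01] F st [-1.3  0.7  1.4] open 49.9
yaw err deg (need spin -) 0.02 J [ -15.   40.  109.   -0.   31. -113.]
time_s: 6.95
position: [0.496, -0.0138, 0.2056]
tcp_rot: [[-0.005, -0.99, -0.142], [0.0, -0.142, 0.99], [-1.0, 0.005, 0.001]]
force: [-5.5, -3.6, 2.5]
opening: 0.575
t 6.95 tip st mm [-101.9    5.    23.6] tilt [-0.27  0.02] F st [-6.  -2.8  2.5] open 50.0
yaw err deg (need spin -) -0.01 J [ -15.   40.  109.   -0.   31. -113.]
```

```bash
python3 -m crank '[{"offset":[0,-0.001,0],"spin":0},{"offset":[0,-0.001,0],"spin":0},{"offset":[0,0,0],"spin":0}]'; python3 -c "
from h import *
show()
"
```

```text
time_s: 7.25
position: [0.4968, -0.0136, 0.2055]
tcp_rot: [[-0.009, -0.99, -0.143], [0.001, -0.143, 0.99], [-1.0, 0.009, 0.002]]
force: [-8.0, -5.6, 3.8]
opening: 0.576
t 7.25 tip st mm [-101.9    5.2   23.5] tilt [-0.5   0.03] F st [-8.7 -4.4  3.8] open 50.1
yaw err deg (need spin -) -0.03 J [ -14.   40.  109.   -0.   32. -113.]
```

```bash
python3 -m crank '[{"offset":[-0.002,-0.001,0],"spin":0},{"offset":[-0.003,0,0],"spin":0},{"offset":[-0.003,-0.0004,0],"spin":0},{"offset":[-0.004,-0.0005,0],"spin":0},{"offset":[-0.004,-0.0006,0],"spin":0}]'; python3 -c "
from h import *
show()
p=bot.capture('scene'); cv2.imwrite('pics/s3.png',cv2.resize(p['pixels'][190:310,290:450],(800,600)))
p=bot.capture('top'); cv2.imwrite('pics/t3.png',cv2.resize(p['pixels'][150:270,200:360],(800,600)))
"
```

```text
time_s: 7.75
position: [0.4982, -0.0131, 0.2207]
tcp_rot: [[-0.013, -0.99, -0.142], [0.001, -0.142, 0.99], [-1.0, 0.013, 0.003]]
force: [-9.7, -6.1, -0.0]
opening: 0.572
t 7.75 tip st mm [-101.2    5.8   38.8] tilt [-0.74  0.08] F st [-10.5  -4.7  -0. ] open 49.8
yaw err deg (need spin -) -0.02 J [ -14.   39.  108.   -0.   34. -112.]
```

View pics/s3.png

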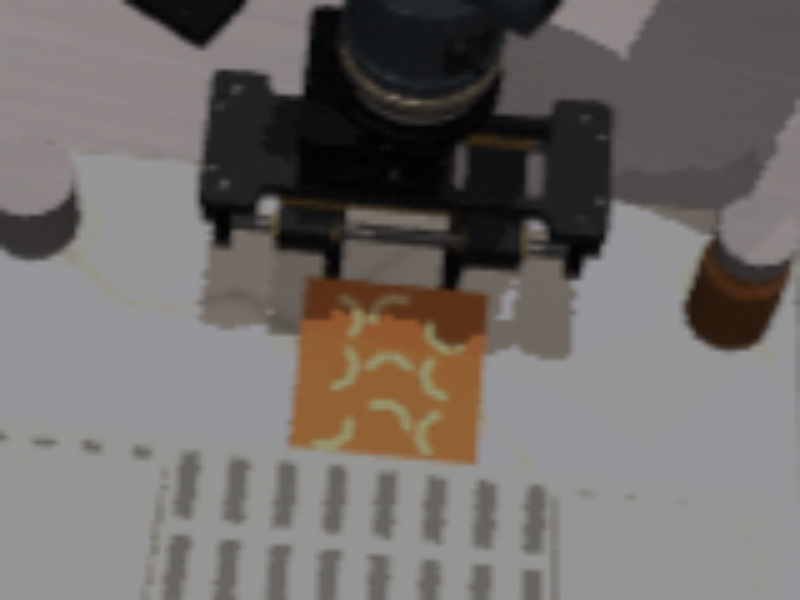

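```bash
cat >> h.py <<'E'
def tileplane():
    p=bot.capture('scene'); W=world(p); hsv=cv2.cvtColor(p['pixels'],cv2.COLOR_BGR2HSV)
    m=(p['depth']>0)&(hsv[...,1]>120)&(hsv[...,0]<22)
    S=np.stack([(W[...,:2]-O)@SX[:2],(W[...,:2]-O)@SY[:2],W[...,2]],-1)*1000
    m&=(abs(S[...,0]+10)<130)&(abs(S[...,1]-5)<80)&(S[...,2]>15)
    q=S[m]; c=q.mean(0); n=np.linalg.svd(q-c)[2][2]; n*=np.sign(n[2])
    print("n",m.sum(),"c",np.round(c),"normal",np.round(n,3),"tilt deg",round(np.rad2deg(np.arccos(n[2])),1),"xr",np.round(np.percentile(q[:,0],[1,99])),"zr",np.round(np.percentile(q[:,2],[1,99])))
E
python3 -c "
from h import *
tileplane()"
```

```text
n 1109 c [-50.  10.  44.] normal [0.598 0.039 0.8  ] tilt deg 36.8 xr [-120.   -4.] zr [ 29. 143.]
```

```bash
sed -i 's/    q=S\[m\]; c=q.mean(0)/    lab=cv2.connectedComponents(m.astype(np.uint8))[1]; k=np.argmax(np.bincount(lab[m])); m=cv2.erode((lab==k).astype(np.uint8),np.ones((3,3)))>0\n    q=S[m]; c=q.mean(0)/' h.py
python3 -c "
from h import *
tileplane()"
```

```text
n 637 c [-47.   9.  38.] normal [0.162 0.001 0.987] tilt deg 9.3 xr [-87.  -7.] zr [30. 47.]
```

```bash
python3 -m crank '[{"offset":[-0.0039,-0.0004,0],"spin":0},{"offset":[-0.0039,-0.0004,0],"spin":0},{"offset":[-0.0038,-0.0008,0],"spin":0},{"offset":[-0.0038,-0.0008,0],"spin":0},{"offset":[-0.0037,-0.0011,0],"spin":0},{"offset":[-0.0037,-0.0012,0],"spin":0}]'; python3 -c "
from h import *
show()
tileplane()
"
```

```text
time_s: 8.55
position: [0.5034, -0.0122, 0.2439]
tcp_rot: [[-0.011, -0.99, -0.142], [0.001, -0.143, 0.99], [-1.0, 0.01, 0.003]]
force: [-7.3, -3.2, 2.3]
opening: 0.575
t 8.55 tip st mm [-95.5   5.8  61.9] tilt [-0.61  0.07] F st [-7.7 -2.2  2.3] open 50.1
yaw err deg (need spin -) -0.02 J [ -14.   36.  107.   -0.   38. -112.]
n 693 c [-44.  10.  50.] normal [0.416 0.004 0.91 ] tilt deg 24.6 xr [-81.  -6.] zr [32. 68.]
```

```bash
python3 -m crank '[{"offset":[-0.0036,-0.0018,0],"spin":0},{"offset":[-0.0035,-0.0017,0],"spin":0},{"offset":[-0.0034,-0.002,0],"spin":0},{"offset":[-0.0034,-0.002,0],"spin":0},{"offset":[-0.0032,-0.0022,0],"spin":0},{"offset":[-0.0031,-0.0022,0],"spin":0}]'; python3 -c "
from h import *
show()
tileplane()
"
```

```text
time_s: 9.2
position: [0.5157, -0.0103, 0.2644]
tcp_rot: [[-0.009, -0.99, -0.142], [0.001, -0.142, 0.99], [-1.0, 0.009, 0.002]]
force: [-7.0, -1.5, 4.1]
opening: 0.57
t 9.2 tip st mm [-82.8   5.9  82.4] tilt [-0.52  0.07] F st [-7.1 -0.5  4.1] open 49.6
yaw err deg (need spin -) -0.02 J [ -14.   35.  104.   -0.   42. -112.]
n 724 c [-39.  10.  62.] normal [0.654 0.002 0.756] tilt deg 40.9 xr [-68.  -6.] zr [32. 88.]
```

```bash
python3 -m crank '[{"offset":[-0.003,-0.0024,0],"spin":0},{"offset":[-0.003,-0.0024,0],"spin":0},{"offset":[-0.0027,-0.0027,0],"spin":0},{"offset":[-0.0027,-0.0027,0],"spin":0},{"offset":[-0.0025,-0.003,0],"spin":0},{"offset":[-0.0024,-0.003,0],"spin":0},{"offset":[-0.0022,-0.0031,0],"spin":0},{"offset":[-0.0021,-0.0031,0],"spin":0}]'; python3 -c "
from h import *
show()
tileplane()
"
```

```text
time_s: 10.05
position: [0.5405, -0.0072, 0.2857]
tcp_rot: [[0.0, -0.99, -0.142], [0.0, -0.142, 0.99], [-1.0, -0.0, 0.0]]
force: [-2.0, 1.2, 3.8]
opening: 0.57
t 10.05 tip st mm [-56.1   5.1 103.7] tilt [0.   0.03] F st [-1.8  1.4  3.8] open 49.6
yaw err deg (need spin -) 0.03 J [ -13.   34.  100.    0.   46. -111.]
n 708 c [-24.  10.  74.] normal [0.895 0.002 0.446] tilt deg 63.5 xr [-43.  -4.] zr [ 34. 108.]
```

```bash
python3 -m crank '[{"offset":[0,-0.004,0],"spin":0},{"offset":[0.001,-0.004,0],"spin":0},{"offset":[0.001,-0.004,0],"spin":0},{"offset":[0.001,-0.004,0],"spin":0},{"offset":[0.001,-0.004,0],"spin":0}]'; python3 -c "
from h import *
show()
tileplane()
"
```

```text
time_s: 10.6
position: [0.5571, -0.0047, 0.2893]
tcp_rot: [[-0.009, -0.99, -0.144], [-0.001, -0.144, 0.99], [-1.0, 0.009, 0.0]]
force: [-27.0, 0.4, 78.5]
opening: 0.574
t 10.6 tip st mm [-41.    5.2 107.3] tilt [-0.52 -0.07] F st [-26.7   4.2  78.5] open 49.9
yaw err deg (need spin -) -0.09 J [ -12.   34.   98.   -0.   49. -110.]
n 645 c [-16.  10.  79.] normal [0.957 0.006 0.289] tilt deg 73.2 xr [-29.  -4.] zr [ 37. 113.]
```

```bash
python3 -m crank '[{"offset":[-0.003,0,0],"spin":0},{"offset":[-0.003,0,0],"spin":0},{"offset":[-0.001,0,0],"spin":0}]'; python3 -c "
from h import *
show()
tileplane()
p=bot.capture('scene'); cv2.imwrite('pics/s4.png',cv2.resize(p['pixels'][190:310,290:450],(800,600)))
"
```

```text
time_s: 10.95
position: [0.5614, -0.0041, 0.2924]
tcp_rot: [[0.007, -0.99, -0.141], [0.0, -0.141, 0.99], [-1.0, -0.007, -0.001]]
force: [-3.6, 3.8, 18.3]
opening: 0.576
t 10.95 tip st mm [-33.7   5.  110.4] tilt [0.42 0.02] F st [-3.   4.3 18.3] open 50.1
yaw err deg (need spin -) 0.06 J [ -12.   34.   97.    0.   48. -110.]
n 617 c [-12.  10.  82.] normal [0.98  0.003 0.2  ] tilt deg 78.5 xr [-22.  -2.] zr [ 38. 114.]
```

View pics/s4.png

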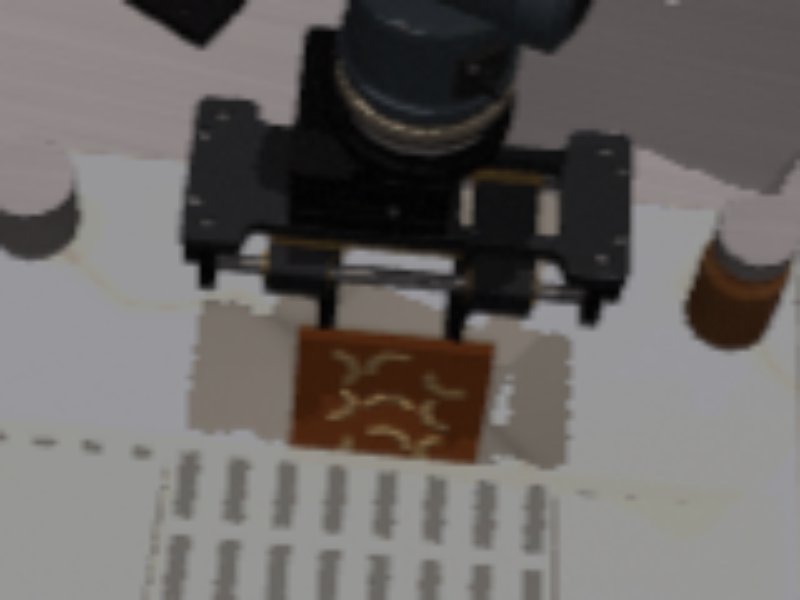

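```bash
python3 -m crank '[{"offset":[-0.0004,-0.003,0],"spin":0},{"offset":[-0.0004,-0.003,0],"spin":0},{"offset":[-0.0004,-0.003,0],"spin":0},{"offset":[-0.0004,-0.003,0],"spin":0}]'; python3 -c "
from h import *
show()
tileplane()
"
```

```text
time_s: 11.45
position: [0.5747, -0.0023, 0.2939]
tcp_rot: [[0.011, -0.99, -0.141], [0.001, -0.141, 0.99], [-1.0, -0.011, -0.001]]
force: [-1.1, 5.1, 18.3]
opening: 0.573
t 11.45 tip st mm [-19.7   4.9 111.9] tilt [0.62 0.05] F st [-0.4  5.2 18.3] open 49.9
yaw err deg (need spin -) 0.09 J [ -11.   35.   95.    0.   49. -110.]
n 530 c [-3.  9. 83.] normal [0.999 0.002 0.054] tilt deg 86.9 xr [-8.  1.] zr [ 44. 115.]
```

```bash
python3 -m crank '[{"offset":[-0.0003,-0.002,0],"spin":0},{"offset":[-0.0003,-0.002,0],"spin":0},{"offset":[0,-0.0005,0],"spin":0}]'; python3 -c "
from h import *
show()
tileplane()
"
```

```text
time_s: 11.8
position: [0.579, -0.0016, 0.2941]
tcp_rot: [[0.01, -0.99, -0.141], [0.001, -0.141, 0.99], [-1.0, -0.01, -0.0]]
force: [-2.8, 4.6, 20.0]
opening: 0.574
t 11.8 tip st mm [-15.5   5.  112.1] tilt [0.55 0.05] F st [-2.1  4.9 20. ] open 49.9
yaw err deg (need spin -) 0.08 J [ -11.   35.   95.    0.   50. -109.]
n 519 c [ 0. 10. 83.] normal [1.    0.003 0.015] tilt deg 89.1 xr [-4.  3.] zr [ 44. 115.]
```

```bash
python3 -m crank '[{"offset":[-0.001,0,0],"spin":0},{"offset":[-0.001,0,0],"spin":0},{"offset":[-0.003,0,0],"spin":0},{"offset":[-0.006,0,0],"spin":0},{"offset":[0,0,0],"spin":0}]'; python3 -c "
from h import *
show()
tileplane()
"
```

```text
time_s: 12.35
position: [0.5773, -0.0026, 0.3021]
tcp_rot: [[0.002, -0.99, -0.142], [-0.001, -0.142, 0.99], [-1.0, -0.002, -0.001]]
force: [0.2, -0.2, 0.3]
opening: 0.575
t 12.35 tip st mm [-18.7   4.1 120.1] tilt [ 0.14 -0.04] F st [ 0.2 -0.2  0.3] open 50.0
yaw err deg (need spin -) 0.03 J [ -11.   34.   94.   -0.   51. -109.]
n 493 c [ 0. 10. 84.] normal [ 1.    -0.001  0.007] tilt deg 89.6 xr [-4.  2.] zr [ 44. 116.]
```

The tile stands upright by itself against the wall (89.6°). The fingers are free, so I'll go behind it and push it over.

```bash
python3 -m crank '[{"offset":[0,0.01,0],"spin":0},{"offset":[0,0.008,0],"spin":0},{"offset":[0,0,0],"spin":0},{"offset":[0.015,0,0],"spin":0},{"offset":[0.015,0,0],"spin":0},{"offset":[0,0,0],"spin":0}]'; python3 -c "
from h import *
show()
tileplane()
"
```

```text
time_s: 13.0
position: [0.5579, -0.0049, 0.2699]
tcp_rot: [[-0.004, -0.99, -0.141], [0.001, -0.141, 0.99], [-1.0, 0.004, 0.001]]
force: [-0.6, 0.5, -0.3]
opening: 0.573
t 13.0 tip st mm [-39.3   5.1  87.9] tilt [-0.22  0.05] F st [-0.5  0.6 -0.3] open 49.9
yaw err deg (need spin -) 0.04 J [ -12.   36.   98.    0.   46. -110.]
n 485 c [-0.  9. 85.] normal [1.    0.003 0.02 ] tilt deg 88.9 xr [-5.  2.] zr [ 46. 116.]
```

```bash
python3 -m crank '[{"offset":[0,-0.005,0],"spin":0},{"offset":[0,-0.005,0],"spin":0},{"offset":[0,-0.005,0],"spin":0},{"offset":[0,-0.003,0],"spin":0},{"offset":[0,-0.003,0],"spin":0},{"offset":[0,-0.003,0],"spin":0},{"offset":[0,-0.003,0],"spin":0},{"offset":[0,-0.003,0],"spin":0},{"offset":[0,-0.003,0],"spin":0},{"offset":[0,0,0],"spin":0}]'; python3 -c "
from h import *
show()
p=bot.capture('scene'); cv2.imwrite('pics/s5.png',cv2.resize(p['pixels'][190:310,290:450],(800,600)))
"
```

```text
time_s: 14.05
position: [0.5919, -0.0002, 0.2716]
tcp_rot: [[0.001, -0.99, -0.142], [-0.0, -0.142, 0.99], [-1.0, -0.001, -0.0]]
force: [0.5, -0.5, -0.0]
opening: 0.573
t 14.05 tip st mm [-4.1  4.6 89.6] tilt [ 0.04 -0.01] F st [ 0.4 -0.5 -0. ] open 49.8
yaw err deg (need spin -) 0.02 J [ -11.   38.   93.    0.   49. -109.]
```

View pics/s5.png

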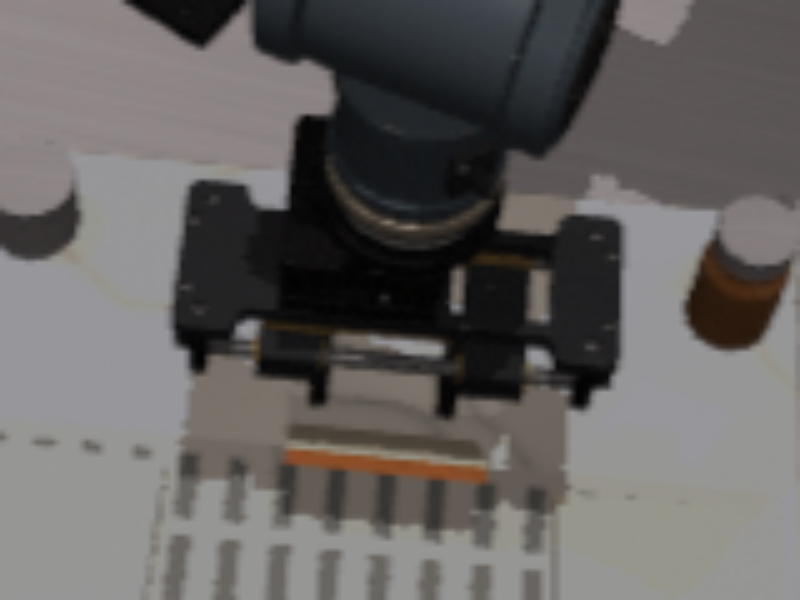

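```bash
python3 -m crank '[{"offset":[0,-0.004,0],"spin":0},{"offset":[0,-0.004,0],"spin":0},{"offset":[0,-0.004,0],"spin":0},{"offset":[0,-0.004,0],"spin":0},{"offset":[0,0,0],"spin":0},{"offset":[0,0,0],"spin":0}]'; python3 -c "
from h import *
show()
p=bot.capture('scene'); cv2.imwrite('pics/s6.png',cv2.resize(p['pixels'][190:310,290:450],(800,600)))
"
```

```text
time_s: 14.7
position: [0.6073, 0.0021, 0.2715]
tcp_rot: [[-0.0, -0.99, -0.142], [-0.0, -0.142, 0.99], [-1.0, 0.0, 0.0]]
force: [-0.1, -0.7, -0.5]
opening: 0.575
t 14.7 tip st mm [11.3  4.7 89.5] tilt [-0.01 -0.  ] F st [-0.2 -0.7 -0.5] open 50.0
yaw err deg (need spin -) 0.02 J [ -10.   39.   91.   -0.   50. -108.]
```

View pics/s6.png

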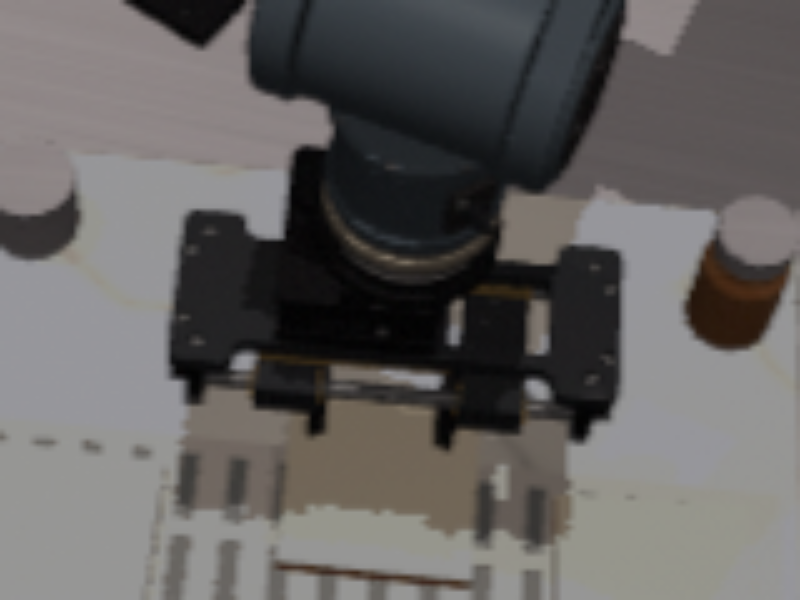

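```bash
python3 -m crank '[{"offset":[0,0.025,0],"spin":0},{"offset":[0,0.025,0],"spin":0},{"offset":[0,0.025,0],"spin":0},{"offset":[0,0,0],"spin":0}]'
cat >> h.py <<'E'
def flat(name,n):
    p=bot.capture(n); W=world(p)
    S=np.stack([(W[...,:2]-O)@SX[:2],(W[...,:2]-O)@SY[:2],W[...,2]],-1)*1000
    m=(p['depth']>0)&(abs(S[...,2]-44)<4)&(abs(S[...,1]-5)<75)&(S[...,0]>-60)&(S[...,0]<138)
    lab=cv2.connectedComponents(m.astype(np.uint8))[1]; k=np.argmax(np.bincount(lab[m])); m=lab==k
    q=S[m]; print(n,"n",len(q),"z",np.round(np.percentile(q[:,2],[5,50,95]),1),cv2.boxPoints(cv2.minAreaRect(q[:,:2].astype(np.float32))).round(1).tolist())
    im=p['pixels'][190:310,290:450] if n=="scene" else p['pixels'][130:250,200:360]
    cv2.imwrite(f'pics/{name}.png',cv2.resize(im,(800,600)))
E
python3 -c "
from h import *
show((-40,5,38)); flat('s7','scene'); flat('t7','top')"
```

```text
time_s: 15.15
position: [0.5295, -0.0083, 0.2712]
tcp_rot: [[-0.007, -0.99, -0.141], [0.001, -0.141, 0.99], [-1.0, 0.006, 0.002]]
force: [0.7, 0.6, 0.9]
opening: 0.574
t 15.15 tip st mm [-68.3   5.9  89.2] tilt [-0.37  0.08] F st [0.8 0.5 0.9] open 50.0
yaw err deg (need spin -) 0.06 J [ -13.   35.  102.   -0.   44. -111.]
tool offset now mm [ 51.  -28.6  -1. ]
scene n 1300 z [41.4 44.4 47.3] [[-28.0, -37.099998474121094], [66.9000015258789, -37.099998474121094], [67.0, 54.79999923706055], [-28.0, 54.900001525878906]]
top n 156 z [41.3 43.8 45.9] [[44.099998474121094, -38.79999923706055], [65.5, -39.20000076293945], [66.5999984741211, 24.0], [45.20000076293945, 24.399999618530273]]
```

View pics/s7.png

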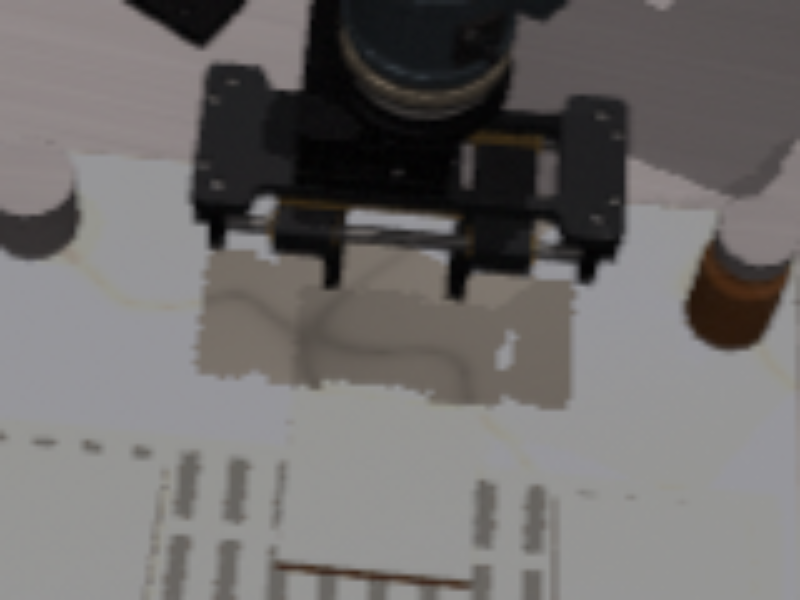

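```bash
python3 -m crank '[{"offset":[0.02,0,0.002],"spin":0},{"offset":[0.02,0,0],"spin":0},{"offset":[0.01,0,0],"spin":0},{"offset":[0,-0.005,0],"spin":0},{"offset":[0,-0.01,0],"spin":0},{"offset":[0,-0.01,0],"spin":0},{"offset":[0,0,0],"spin":0}]'; 
python3 -c "
from h import *
show((10.5,6,38.5))"
```

```text
time_s: 15.95
position: [0.5601, -0.0031, 0.2226]
tcp_rot: [[0.005, -0.99, -0.142], [-0.001, -0.142, 0.99], [-1.0, -0.005, -0.002]]
force: [0.6, -0.9, -0.4]
opening: 0.572
t 15.95 tip st mm [-35.3   5.9  40.6] tilt [ 0.31 -0.06] F st [ 0.4 -1.  -0.4] open 49.7
yaw err deg (need spin -) -0.01 J [ -12.   41.   99.    0.   40. -110.]
tool offset now mm [  2.4 -45.7   0.1]
```

```bash
python3 -m crank '[{"offset":[0.001,0,0],"spin":0},{"offset":[0.001,-0.003,0],"spin":0},{"offset":[0,-0.005,0],"spin":0},{"offset":[0,-0.005,0],"spin":0},{"offset":[0,-0.005,0],"spin":0},{"offset":[0,-0.005,0],"spin":0},{"offset":[0,-0.005,0],"spin":0},{"offset":[0,-0.005,0],"spin":0},{"offset":[0,-0.005,0],"spin":0},{"offset":[0,-0.005,0],"spin":0},{"offset":[0,-0.003,0],"spin":0},{"offset":[0,0,0],"spin":0}]'; 
python3 -c "
from h import *
show((10.5,6,38.5)); flat('s8','scene')"
```

```text
time_s: 17.15
position: [0.6036, 0.0035, 0.2196]
tcp_rot: [[0.001, -0.99, -0.142], [-0.0, -0.142, 0.99], [-1.0, -0.001, -0.0]]
force: [-0.2, 0.0, -0.0]
opening: 0.572
t 17.15 tip st mm [ 8.   6.6 37.6] tilt [ 0.06 -0.01] F st [-0.2  0.1 -0. ] open 49.7
yaw err deg (need spin -) 0.02 J [ -10.   43.   93.    0.   44. -108.]
tool offset now mm [-0.9 -2.5 -0.6]
scene n 1377 z [41.5 44.5 47.2] [[15.5, 54.29999923706055], [15.699999809265137, -37.599998474121094], [112.30000305175781, -37.400001525878906], [112.0999984741211, 54.5]]
```

View pics/s8.png

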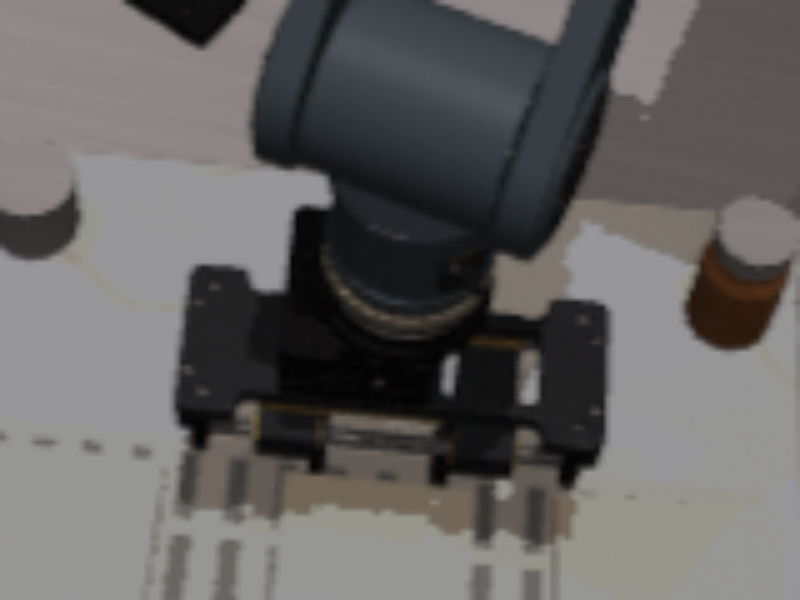

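The tile is fully on the grid (x from about 17 to 110 mm). I'll back off along the push direction and rise clear.

```bash
python3 -m crank '[{"offset":[0,0.01,0],"spin":0},{"offset":[0,0.02,0],"spin":0},{"offset":[-0.02,0.03,0],"spin":0},{"offset":[-0.04,0.03,0],"spin":0},{"offset":[-0.05,0.03,0],"spin":0},{"offset":[-0.05,0.03,0],"spin":0},{"offset":[-0.03,0.03,0],"spin":0},{"offset":[0,0,0],"spin":0},{"offset":[0,0,0],"spin":0}]'; 
python3 -c "
from h import *
show(); flat('s9','scene'); flat('t9','top')
for n in ['top','scene']:
    p=bot.capture(n); W=world(p)
    for l in ['turned_left','turned_right','shaker','cutter','funnel','cashew_jar','spatula']:
        q=bot.regions_of(l,p)
        if q:
            m=q[0]['region']&(p['depth']>0); print(n,l,round(q[0]['p'],2),np.round(q[0]['extent']),np.round(np.median(W[m],0),3))
    cv2.imwrite(f'pics/fin_{n}.png',p['pixels'])
"
```

```text
time_s: 18.1
position: [0.4325, -0.0208, 0.396]
tcp_rot: [[0.002, -0.99, -0.141], [-0.001, -0.141, 0.99], [-1.0, -0.002, -0.001]]
force: [-0.0, -0.2, -0.1]
opening: 0.573
t 18.1 tip st mm [-164.6    6.7  214. ] tilt [ 0.13 -0.04] F st [-0.1 -0.2 -0.1] open 49.9
yaw err deg (need spin -) 0.07 J [ -18.   16.  109.    0.   55. -116.]
scene n 1366 z [41.4 44.5 47.1] [[16.700000762939453, 54.400001525878906], [18.100000381469727, -41.099998474121094], [113.19999694824219, -39.599998474121094], [111.69999694824219, 55.79999923706055]]
top n 1700 z [41.1 43.8 46.4] [[17.299999237060547, -39.20000076293945], [110.19999694824219, -39.79999923706055], [110.80000305175781, 52.29999923706055], [17.899999618530273, 52.900001525878906]]
top turned_left 0.81 [210. 182.  40.  48.] [0.635 0.14  0.044]
top turned_right 0.79 [336. 163.  45.  41.] [ 0.679 -0.138  0.044]
top cutter 0.97 [367. 242.  25.  20.] [ 0.5   -0.202  0.065]
top funnel 0.85 [492. 279.  50.  54.] [ 0.419 -0.47   0.035]
top cashew_jar 0.96 [450. 198.  53.  48.] [ 0.583 -0.364  0.128]
top spatula 0.79 [111. 283.  54.  78.] [0.436 0.374 0.003]
scene turned_left 0.92 [420. 309.  40.  42.] [0.639 0.143 0.044]
scene turned_right 0.61 [301. 299.  46.  45.] [ 0.684 -0.134  0.044]
scene shaker 0.85 [438. 244.  19.  34.] [0.482 0.155 0.082]
scene cutter 0.87 [295. 228.  16.  27.] [ 0.512 -0.198  0.064]
scene funnel 0.62 [209. 187.  46.  44.] [ 0.437 -0.469  0.035]
scene cashew_jar 0.68 [216. 240.  37.  54.] [ 0.609 -0.362  0.106]
scene spatula 0.66 [514. 246.  58.  81.] [0.432 0.37  0.005]
```

View pics/fin_scene.png

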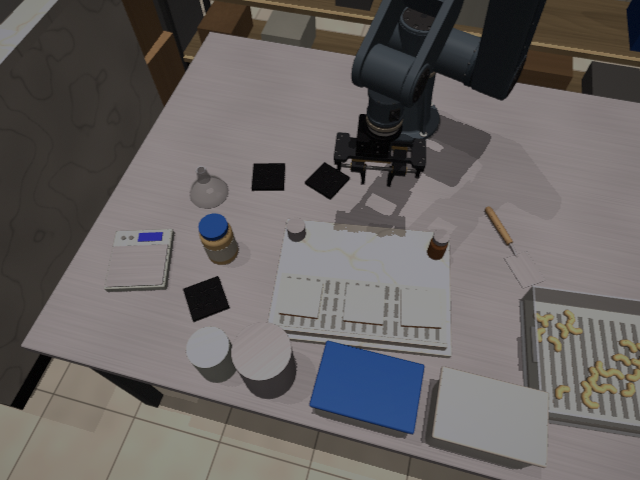

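View pics/t9.png

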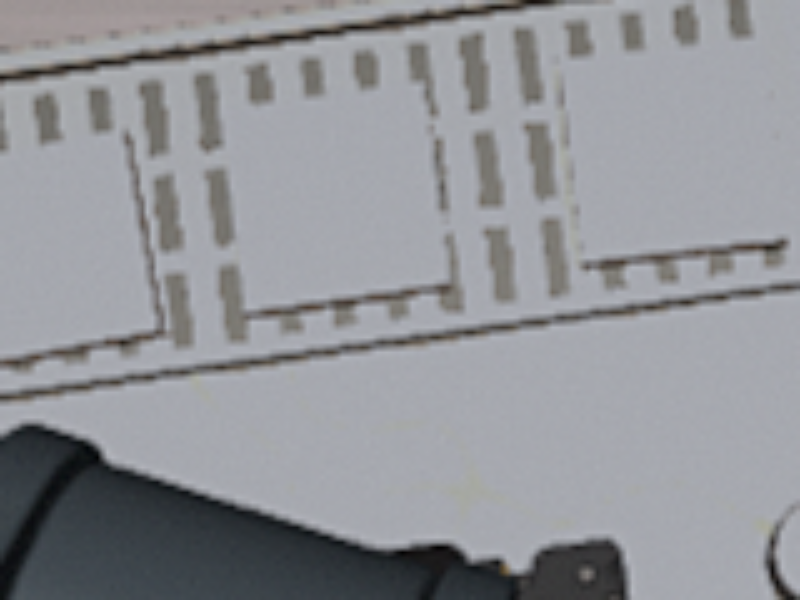

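The tile is cream side up in the middle of the grid at (364,303), between the two turned tiles, and nothing else has moved.

```bash
python3 -c "
from rig import bot
print(bot.hand_in())"
```

```text
the job is handed in; nothing more can be done
None
```

The cashew tile now lies flat on the drying grid with its wafer side up. I handed the job in at about 19 s of the 64 s allowed; no verdict was reported.

- **How it was done:** I pushed the tile to the wall with the fingers about 50 mm apart and raised its near edge by friction at about 10 N. It stood upright on its own at 89.6°. I then went behind it, tipped it over the edge, and pushed it fully onto the grid.
- **Final position:** The top camera puts the tile at 17 to 111 mm past the grid's near edge, within the 140 mm of flat top. Its top face is at about 44 mm, as expected, and the gripper is well clear.
- **Other things:** Almost all re-measured within 3 mm of where they started. The top camera gave the spatula a 9 mm shift, partly because a smaller part of it was detected. The scene camera showed 3 mm, and the arm's moves stayed well away from it. In the last top view the shaker was not detected, but the scene camera shows it in place.
- **One thing went wrong:** At about 70° the tile's edge jammed under the fingertips and the wrist force rose to at least 78 N (limit 120 N). I raised the fingers to relieve it.

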